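Fit a filter wheel to its drive hub and clamp it

ROBOT

A 6-joint arm with a two-finger parallel gripper is mounted at the origin on the work surface. World frame = base frame: x ahead of the robot, y to its left, z up, the work surface at z = 0. Lengths are in mm, angles in rad, forces in N, time in s.
With the tool pointing down it reaches from about 350 to 975 mm from the base axis. Payload 7.1 kg.
Tool frame: the origin (TCP) lies midway between the tips of the shut fingers; the grasp point (between the pads) lies 19 mm behind it; z points along the fingers, y is the line along which they close (so a half turn about z gives the same grasp; the last joint's range is limited). The gripper opens to 88 mm and grips with 3 to 60 N. Pads are 20 mm wide; open, the fingers measure 115 mm over their backs; the gripper's body (75 mm by 178 mm) begins 61 mm behind the grasp point.
Start: joints at [1.226, 0.423, 1.63, -0, 1.089, -0.019], TCP at [200.01, 592.115, 190.875] pointing down, gripper open.
Joint ranges: [-3, 3], [-0.9, 2.11], [0.09, 2.58], [-1.31, 4.45], [0.11, 2.69], [-2.54, 2.54]. Speed limits (rad/s): [2.39, 2.39, 3.01, 3.14, 3.14, 3.14].

INTERFACE

Orientations are given as a rotation vector (axis times angle).
In Python, from workcell import ctrl gives the robot as it stands.
- The arm moves only by the shell command python3 -m inch 'ROWS' [OPENING]. ROWS is JSON, a list of rows, each an object with "xyz": the shift along the tool's x, y, z in mm, a list of three; "rot": the turn, a rotation vector about the tool's x, y, z in rad, a list of three. In form: [{"xyz": [dx, dy, dz], "rot": [ax, ay, az]}, ...]. A call has 1 to 12 rows; each row is the pose to reach, as a shift and turn from the pose commanded when the call began, along the tool's axes at that moment; what a row does not reach only later rows make up. A row lasts 1/12 s, in which the tool goes at most 41.7 mm and 7.16 degrees, less where a joint would pass 70% of its speed; a pose out of reach is approached as far as the arm can. A call with a gripper value outside its range is refused whole. OPENING is the closure in counts, from 0 (fully open) to 255 (shut), set as the call begins (- or left out, the last holds). The fingers move at their own pace and stop on an object; the grip force is fixed at half the most. Time passes only in rows, so rows that repeat a pose let the fingers close. It gives the time, the measured TCP pose, the force, the opening and the grip force at its end, in the units of the state.
- ctrl.get_obs(): the state, without advancing time (a new reading comes with each control period).
- ctrl.get_image(name): name is "side" or "top"; returns the picture (420x560x3 uint8, red, green, blue); there is no depth.
- ctrl.camera_model(name): a dict with "fx", "fy", "cx", "cy" (pixels), "k1" (the pictures are not rectified: a ray, as slopes to the right and down, at radius r is drawn at 1 + k1 r^2 times it, then the intrinsics apply), "position" and "attitude" of the camera in the world. Camera axes: x right, y up, looking along -z (the intrinsics and any distortion apply to the point x, -y, -z); pixel columns grow to the right and rows downward; lengths in mm; the calibration is good to about 2 mm. A picture is of the moment at which its call begins. camera_model takes no time and is no camera call.
- ctrl.close_job(): hands the job in; it is judged then, once.
The state is a dict: "t": time; "qpos": joint angles; "qvel": joint speeds; "joint_torque": joint torques, N m; "ee_pos": TCP position; "orientation": TCP orientation; "ft_force": force on the tool from outside, world axes, zero at the start; "moment": the same for the moment, N m; "width": finger opening in mm; "grasp_force": force on a finger pad.
Only numpy, scipy, OpenCV 4.12 (cv2) and the standard library are available. Lean on these libraries where they do the work, as an engineer would, in place of code of your own. Each camera call takes 0.05 s, during which the arm holds its last target. There are 200 camera calls.

TASK

The microscope's filter wheel has to go onto its drive. Lift the dust cap off the hub and stand it right way up inside the steel tray; then lower the wheel over the hub's centre pin, turn it until its three bolt holes drop over the three studs and it lies flush on the hub. Last, swing the clamp arm all the way in over the wheel's rim, and leave the other things on the bench alone.

Things in the scene. Friction and masses are not known exactly. Their poses are not given: they have to be found in the camera images.
- drive: Wheel drive, fixed: white housing 170 mm (its x) by 240 mm (its y), 55 mm high; origin under its centre, z up. The hub stands on it 50 mm along -y, the clamp's pivot 50 mm along +y. A thin dark index mark lies on the housing's top beyond the hub's edge, on the hub's +x side.
- hub_seat (a point): Centre of the hub's seating face, 70 mm above the bench; axes as the drive's. Hub: aluminium flange 90 mm across. On it: a centre pin 16 mm across, 26 mm high (full width to 20 mm, then tapered), and three round-tipped studs 8 mm across, 12 mm high, 27 mm from the centre, at 50, 140 and 275 degrees from the x axis towards y.
- cap_knob (a point): Grip point on the loose grey dust cap's knob, on its axis, 54 mm above the cap's lower rim. Cap: inverted cup 80 mm across, 34 mm high, wall 3 mm, hollow 30 mm deep; its upright knob is 22 mm across, 32 mm tall (top 12 mm above this point, foot 20 mm below). It starts on the hub over pin and studs, rim on the seating face. About 90 g.
- wheel_grip (a point): Centre of the loose filter wheel's dark steel grip bar: 50 mm long (wheel's x), 14 mm wide (y), 16 mm tall, 22 mm above the disc on two legs, open between them so that the centre pin can rise in. The disc's underside is 40 mm below this point. Seated, this point is 40 mm above the hub's seat; resting on the studs' tips, 52 mm. About 380 g; starts flat on a black mat 4 mm thick.
- wheel_bore (a point): Centre of the wheel's underside. Aluminium disc 130 mm across, 10 mm thick, eight round windows near the rim. Bore 18.5 mm; three through holes 11 mm across, 27 mm from the centre, at 50, 140 and 275 degrees from the wheel's x axis towards y. They pass the studs only if the wheel's x points as the hub's x, within about 3 degrees. A dark index mark on the rim's top lies at +x.
- clamp (a joint): Angle of the swing clamp arm about its upright pivot, rad: 0 = swung out along the hub's -x; grows counter-clockwise seen from above; 1.57 = end stop, along the hub's -y, its end over the wheel's rim. Starts between 0 and 0.4. Stiff: needs 1 to 2 N at the handle and stays where it is left.
- clamp_pivot (a point): On the clamp's pivot axis, half-way up the arm; 100 mm along the hub's +y from its centre. The steel arm is 60 mm long, 18 mm wide, 8 mm thick; its underside passes 2.5 mm over a seated wheel; an unseated wheel blocks it.
- clamp_knob (a point): Point to hold on the clamp arm's upright black round handle: 14 mm across, 40 mm tall, 45 mm from the pivot axis; this point is 26 mm above the arm, 14 mm below the handle's top.
- tray_in (a point): Centre of the inner floor of the open steel tray that takes the cap: 135 x 135 mm outside, walls 4 mm thick, 22 mm high, fixed; the floor is 4 mm above the bench.
- driver: Bystander, leave alone: a small screwdriver; origin at the centre of its underside.
- objective: Bystander, leave alone: a microscope objective, 32 mm across, 44 mm tall; origin at the centre of its underside.
- vial: Bystander, leave alone: a small screw-capped vial, 28 mm across, 55 mm tall; origin at the centre of its underside.
- dishes: Bystander, leave alone: a stack of three closed culture dishes, 90 mm across, 44 mm tall; origin at the centre of its underside.
- slidebox: Bystander, leave alone: a cardboard slide box 85 x 30 x 30 mm; origin at the centre of its underside.
- bottle: Bystander, leave alone: a white bottle, 70 mm across, 150 mm tall; origin at the centre of its underside.
There are look-alikes about, which are no part of the job. There is more than one size of the part that bears tray_in; the job needs the middle-sized. Of the things that look like the part that bears cap_knob, the larger one is meant.

How it is judged (in metres and radians):
On the way, in this order (a step that is already met when the one before it is completed fails the run):
1. the cap stands right way up inside the tray (x of cap_knob in the frame of tray_in between -0.035 and 0.035 m and y of cap_knob in the frame of tray_in between -0.035 and 0.035 m and z of cap_knob in the frame of tray_in between 0.045 and 0.06 m and angle between cap_knob's own z axis and vertical below 0.1 rad), for 0.2 s.
2. the wheel is lowered over the hub's centre pin, not yet down (horizontal distance between wheel_grip and hub_seat below 0.005 m and z of wheel_grip in the frame of hub_seat between 0.045 and 0.066 m and angle between wheel_grip's own z axis and vertical below 0.15 rad), for 0.1 s.
3. the wheel is seated flush on the hub with its holes over the studs (horizontal distance between wheel_grip and hub_seat below 0.004 m and z of wheel_grip in the frame of hub_seat between 0.036 and 0.0425 m and angle between wheel_grip's own z axis and vertical below 0.05 rad and angle between the x axis of wheel_grip and the x axis of hub_seat, either way round below 0.12 rad), for 0.2 s.
4. the clamp arm is swung in over the rim (value of joint clamp above 1.4 rad), for 0.2 s.
At the end, for the whole second after the job is handed in: Cap upright (0.1 rad) on the tray floor, axis within 35 mm of its centre each way; wheel seated: centred within 4 mm, grip point 36 to 42.5 mm above the seat, level within 0.05 rad, x axis along the hub's within 0.12 rad; clamp over 1.40 rad (all of step 1 and all of step 3 and value of joint clamp above 1.4 rad); the robot touches nothing.
It fails at once if a bystander is moved by more than 30 mm (distance of any of driver, objective, vial, dishes, slidebox, bottle from where it was at the start of the episode above 0.03 m).
It also fails if it takes over 72 s, if anything falls off the work surface, if the arm or the gripper's body presses on something with over 40 N, if the wrist force passes 120 N, or if a joint passes its speed limit or range.

## Working session

There is one attempt and no reset: what is moved stays moved. The work goes in short steps, Python scripts to look and compute and a shell command to move; the robot and the scene stay as the last step left them, time stands still between calls to the robot, and variables do not carry over. Pictures are saved under pics/ and viewed, at most 10 in all, crops included, and the job is handed in when it is done.

```bash
ls; mkdir -p pics; python3 - <<'E'
from workcell import ctrl
import cv2
for n in("top","side"):
    im=ctrl.get_image(n); cv2.imwrite(f"pics/{n}0.png",cv2.cvtColor(im,cv2.COLOR_RGB2BGR)); print(ctrl.camera_model(n))
o=ctrl.get_obs(); print({k:o[k] for k in("t","ee_pos","orientation","width")})
E
```

```text
pics
{'fx': 477.56154248137074, 'fy': 477.56154248137074, 'cx': 280.6584803118571, 'cy': 204.2510564950962, 'k1': -0.004714670278477727, 'position': array([ 387.0081341 ,   26.65443582, 1467.39760932]), 'attitude': array([ 0.06255848, -0.09001061, -1.54979985])}
{'fx': 426.8685471745806, 'fy': 426.8685471745806, 'cx': 285.3159398524477, 'cy': 210.65860112066852, 'k1': -0.08924516314411363, 'position': array([ -51.85189714, -707.44655493, 1079.75279133]), 'attitude': array([ 0.72407642, -0.25679519, -0.59144876])}
{'t': 0.1, 'ee_pos': array([199.84658352, 591.63379185, 190.17761658]), 'orientation': array([-5.09433297e-01, -3.09980879e+00,  2.06221880e-03]), 'width': 87.92387870257011}
```

View pics/top0.png

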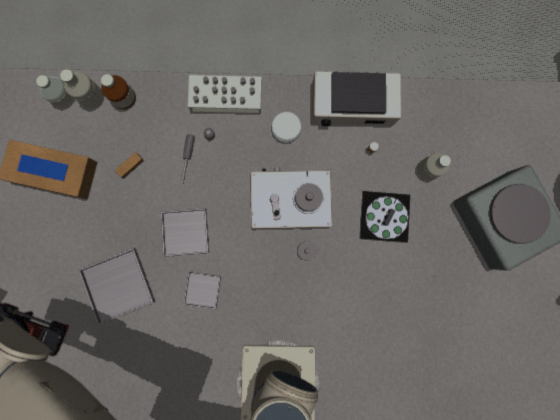

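View pics/side0.png

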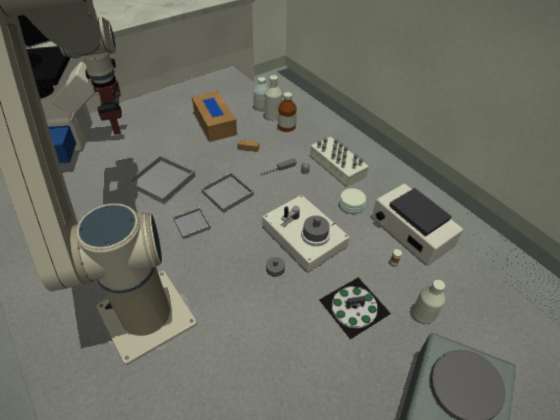

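The top view shows three trays: (117,284) large, (186,233) middle and (203,290) small. The middle one spans about 44 px, which is 135 mm, so it fits. There are two caps: (308,198) on the hub is the larger, (307,251) on the bench the smaller. The wheel is at (387,218) on the black mat. The clamp is at (276,205). An enlarged crop will confirm this.

```bash
cat > h.py <<'E'
import numpy as np, cv2
from scipy.spatial.transform import Rotation as R
from workcell import ctrl
def cam(n):
    m=ctrl.camera_model(n); K=np.array([[m['fx'],0,m['cx']],[0,m['fy'],m['cy']],[0,0,1]])
    return K,np.array([m['k1'],0,0,0.]),np.array(m['position']),R.from_rotvec(m['attitude']).as_matrix()
def ray(n,px):
    K,d,p,A=cam(n)
    u=cv2.undistortPoints(np.array(px,float).reshape(-1,1,2),K,d).reshape(-1,2)
    return p,(A@np.c_[u[:,0],-u[:,1],-np.ones(len(u))].T).T
def onz(n,px,z):
    p,v=ray(n,px); return p+v*((z-p[2])/v[:,2])[:,None]
def proj(n,X):
    K,d,p,A=cam(n); c=(np.atleast_2d(X)-p)@A; c=c*[1,-1,-1]
    return cv2.projectPoints(c,np.zeros(3),np.zeros(3),K,d)[0].reshape(-1,2)
def tri(p1,p2):
    a,u=ray("top",p1);b,v=ray("side",p2);u,v=u[0],v[0]
    s=np.linalg.lstsq(np.c_[u,-v],b-a,rcond=None)[0]
    return (a+u*s[0]+b+v*s[1])/2, np.linalg.norm(a+u*s[0]-b-v*s[1])
def shot(n,f):
    im=cv2.cvtColor(ctrl.get_image(n),cv2.COLOR_RGB2BGR); cv2.imwrite(f"pics/{f}.png",im); return im
E
python3 - <<'E'
import cv2,numpy as np
t=cv2.imread("pics/top0.png");s=cv2.imread("pics/side0.png")
r=lambda a,f:cv2.resize(a,None,fx=f,fy=f,interpolation=cv2.INTER_CUBIC)
a=r(t[155:275,240:420],4.4)[:, :792]   # 120x180 
a=a[:528]
cv2.imwrite("pics/c1.png",a)
b=r(s[180:345,250:410],3.6); cv2.imwrite("pics/c2.png",b); print(a.shape,b.shape)
E
```

```text
(528, 792, 3) (594, 576, 3)
```

View pics/c1.png

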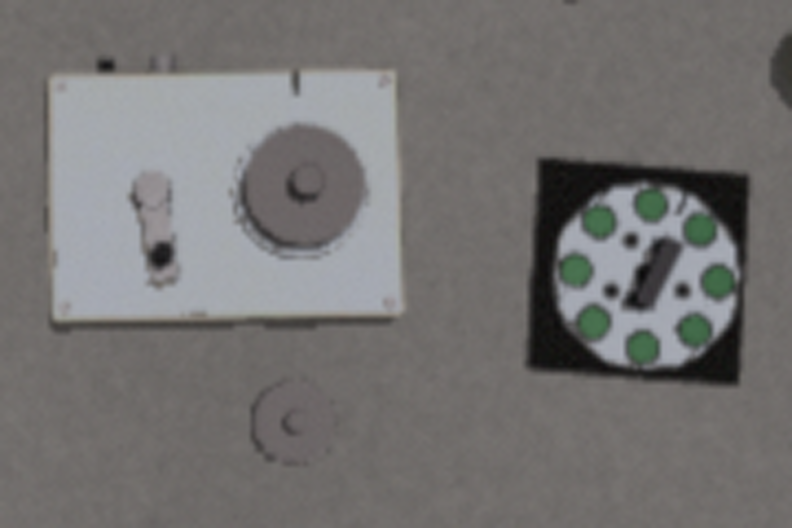

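View pics/c2.png

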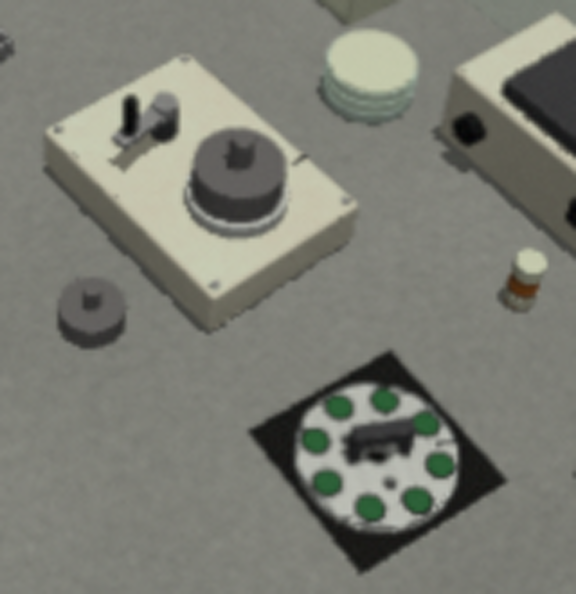

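The crops confirm it. The cap on the hub is clearly the larger, with its knob at crop (308,180), and the drive's index mark is at its top (296,82), so the drive's +x is about world +x. The wheel's index mark at (685,202) puts the wheel's yaw near -27°, and the holes at (631,240), (612,290) and (682,290) agree. Now the measurements.

```bash
cat > meas.py <<'E'
from h import *
t=cv2.imread("pics/top0.png"); g=cv2.cvtColor(t,cv2.COLOR_BGR2HSV)
def big(m,box):
    x0,y0,x1,y1=box; q=np.zeros_like(m); q[y0:y1,x0:x1]=m[y0:y1,x0:x1]
    c=cv2.findContours(q,cv2.RETR_EXTERNAL,cv2.CHAIN_APPROX_NONE)[0]; return max(c,key=cv2.contourArea)
def rect(P):
    r=cv2.minAreaRect(P[:,:2].astype(np.float32)); return r
V=g[...,2]
w=((V>150)*255).astype(np.uint8)
c=big(w,(240,160,345,240)); P=onz("top",c.reshape(-1,2),55); print("drive",rect(P))
# cap disc top z=104 : knob top by eye both views
print("knob tri",tri((240+306/4.4,155+176/4.4),(250+241/3.6,180+139/3.6)))
# wheel disc
c=big(w,(355,185,415,250)); h=cv2.convexHull(c); e=cv2.fitEllipse(h); print("disc px",e); print("disc",onz("top",[e[0]],14))
grn=((g[...,0]>50)&(g[...,0]<90)&(g[...,1]>90)).astype(np.uint8)*255
n,_,s,cc=cv2.connectedComponentsWithStats(grn[185:250,355:415]); cc=cc[1:][s[1:,4]>20]+[355,185]
G=onz("top",cc,14); G=G[:,:2]; (cx,cy),_,_=cv2.fitEllipse(G.astype(np.float32)); print("windows",len(G),G.mean(0),np.linalg.norm(G-G.mean(0),axis=1).round(1), np.degrees(np.arctan2(*(G-G.mean(0)).T[::-1])).round(1))
# bar dark
blk=((V<110)&(grn==0)).astype(np.uint8)*255
m=np.zeros_like(blk); cv2.circle(m,(int(e[0][0]),int(e[0][1])),14,255,-1)
H=onz("top",[(240+631/4.4,155+240/4.4),(240+612/4.4,155+290/4.4),(240+682/4.4,155+290/4.4),(240+684/4.4,155+202/4.4)],14)[:,:2]
o=G.mean(0); print("holes",np.linalg.norm(H-o,axis=1),np.degrees(np.arctan2(*(H-o).T[::-1]))-[50,140,275,0])
B=onz("top",[(240+668/4.4,155+241/4.4),(240+643/4.4,155+303/4.4)],52)[:,:2]; print("bar",B.mean(0),np.degrees(np.arctan2(*(B[0]-B[1])[::-1])))
# clamp handle top z 130.5, pivot z~90
print("handle",tri((240+160/4.4,155+250/4.4),(250+131/3.6,180+99/3.6)),onz("top",[(240+160/4.4,155+250/4.4)],130.5))
print("pivot",onz("top",[(240+152/4.4,155+188/4.4)],91))
E
python3 meas.py; python3 - <<'E'
import cv2
t=cv2.imread("pics/top0.png")
cv2.imwrite("pics/c3.png",cv2.resize(t[200:265,155:225],None,fx=8,fy=8,interpolation=cv2.INTER_CUBIC))
E
```

```text
drive ((542.9014892578125, -26.707992553710938), (163.99781799316406, 235.06077575683594), 2.265923023223877)
knob tri (array([546.92003811, -77.40270229, 133.11186838]), np.float64(3.5395745838963713))
disc px ((386.59722900390625, 217.37110900878906), (39.89420700073242, 41.06280517578125), 124.39403533935547)
disc [[ 495.55297452 -322.78579471   14.        ]]Traceback (most recent call last):
  File "meas.py", line 17, in <module>
    G=onz("top",cc,14); G=G[:,:2]; (cx,cy),_,_=cv2.fitEllipse(G.astype(np.float32)); print("windows",len(G),G.mean(0),np.linalg.norm(G-G.mean(0),axis=1).round(1), np.degrees(np.arctan2(*(G-G.mean(0)).T[::-1])).round(1))
                                               ~~~~~~~~~~~~~~^^^^^^^^^^^^^^^^^^^^^^
cv2.error: OpenCV(4.12.0) /io/opencv/modules/imgproc/src/shapedescr.cpp:361: error: (-201:Incorrect size of input array) There should be at least 5 points to fit the ellipse in function 'fitEllipseNoDirect'
```

View pics/c3.png

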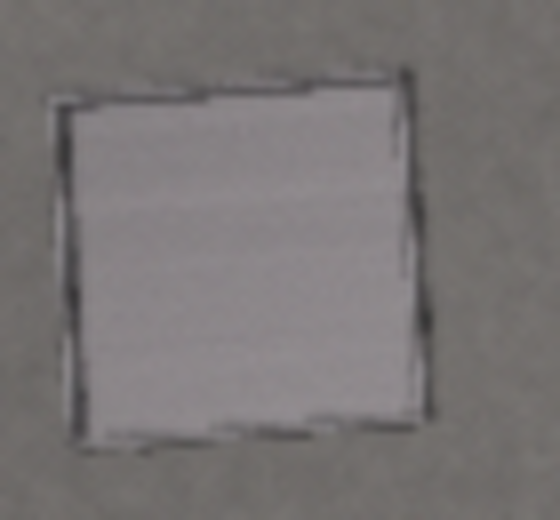

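The middle tray's rim corners are at crop (55,98), (407,70), (430,418) and (75,447). I'll fix the green threshold and check the tray's size.

```bash
sed -i 's/(g\[...,1\]>90))/(g[...,1]>60)\&(g[...,2]<150))/; s/\[185:250,355:415\]/[193:242,363:411]/; s/+\[355,185\]/+[363,193]/; s/(cx,cy),_,_=cv2.fitEllipse(G.astype(np.float32)); //' meas.py
cat >> meas.py <<'E'
C=np.array([(55,98),(407,70),(430,418),(75,447)])/8+[155,200]
T=onz("top",C,22); print("tray",T.mean(0),np.linalg.norm(T-np.roll(T,1,0),axis=1),np.degrees(np.arctan2(*(T[0]-T[3])[1::-1])))
print(R.from_rotvec(ctrl.get_obs()["orientation"]).as_matrix().round(3))
E
python3 meas.py
```

```text
drive ((542.9014892578125, -26.707992553710938), (163.99781799316406, 235.06077575683594), 2.265923023223877)
knob tri (array([546.92003811, -77.40270229, 133.11186838]), np.float64(3.5395745838963713))
disc px ((386.59722900390625, 217.37110900878906), (39.89420700073242, 41.06280517578125), 124.39403533935547)
disc [[ 495.55297452 -322.78579471   14.        ]]
windows 8 [ 496.10382605 -322.58098823] [49.8 50.2 50.  49.9 49.6 49.8 50.  50.1] [  -4.3   42.   -47.7   86.9  -93.6  131.8 -137.8  176.2]
holes [25.19788846 25.79197382 28.21245337 57.80803278] [ -27.72406318  -22.61449949 -387.71636391  -28.64472854]
bar [ 494.54427008 -320.80240432] -22.00831621246125
handle (array([498.77556313,  14.41952606, 131.4996807 ]), np.float64(6.156208067583561)) [[496.26940926  16.09327054 130.5       ]]
pivot [[540.37004833  21.85505214  91.        ]]
tray [438.01154124 288.61461596  22.        ] [131.57931484 132.99340955 131.58961431 132.98658044] 5.693258331899349
[[-0.947  0.32  -0.   ]
 [ 0.32   0.947 -0.001]
 [-0.    -0.001 -1.   ]]
```

All the measurements fit:
- **Hub:** from the drive it is (545,-77), from the knob (547,-77).
- **Drive yaw:** 2.3°.
- **Wheel:** (496,-322.5), yaw -25.8°; the window ring is 50 mm with ±0.3 mm spread.
- **Tray:** (438,288.6), about 133 mm square.
- **Clamp:** handle near (497,15), about 0.14 rad.

First I move towards the cap and square the tool to the world axes.

```bash
python3 -m inch '[{"xyz":[-271,-262,-10],"rot":[0,0,-0.326]},{"xyz":[-271,-262,-10],"rot":[0,0,-0.326]},{"xyz":[-271,-262,-10],"rot":[0,0,-0.326]},{"xyz":[-271,-262,-10],"rot":[0,0,-0.326]},{"xyz":[-271,-262,-10],"rot":[0,0,-0.326]},{"xyz":[-271,-262,-10],"rot":[0,0,-0.326]},{"xyz":[-271,-262,-10],"rot":[0,0,-0.326]},{"xyz":[-271,-262,-10],"rot":[0,0,-0.326]},{"xyz":[-271,-262,-10],"rot":[0,0,-0.326]},{"xyz":[-271,-262,-10],"rot":[0,0,-0.326]},{"xyz":[-271,-262,-10],"rot":[0,0,-0.326]},{"xyz":[-271,-262,-10],"rot":[0,0,-0.326]}]' 0; python3 -c "
from h import *;o=ctrl.get_obs();print(R.from_rotvec(o['orientation']).as_matrix().round(3),o['qpos'])"
```

```text
t: 1.1
ee_pos: [372.9, 257.2, 200.8]
orientation: [-0.002, -3.141, -0.0]
ft_force: [1.3, 1.0, -0.3]
width: 87.8
grasp_force: 0.0
[[-1.     0.001 -0.   ]
 [ 0.001  1.     0.   ]
 [ 0.     0.    -1.   ]] [ 5.77289421e-01  1.53592676e-01  1.98636426e+00  4.46597042e-04
  1.00168000e+00 -9.92565059e-01]
```

```bash
python3 -m inch '[{"xyz":[-173,-334,36],"rot":[0,0,0]},{"xyz":[-173,-334,36],"rot":[0,0,0]},{"xyz":[-173,-334,36],"rot":[0,0,0]},{"xyz":[-173,-334,36],"rot":[0,0,0]},{"xyz":[-173,-334,36],"rot":[0,0,0]},{"xyz":[-173,-334,36],"rot":[0,0,0]},{"xyz":[-173,-334,36],"rot":[0,0,0]},{"xyz":[-173,-334,36],"rot":[0,0,0]},{"xyz":[-173,-334,36],"rot":[0,0,0]},{"xyz":[-173,-334,36],"rot":[0,0,0]},{"xyz":[-173,-334,36],"rot":[0,0,0]},{"xyz":[-173,-334,36],"rot":[0,0,0]}]' 130; python3 -c "
from h import *
a=shot('top','top1');b=shot('side','side1')
r=lambda a,f:cv2.resize(a,None,fx=f,fy=f,interpolation=cv2.INTER_CUBIC)
A=r(a[155:255,255:355],4);B=r(b[160:260,265:365],4);cv2.imwrite('pics/c4.png',np.hstack([A,B]))
X=ctrl.get_obs()['ee_pos'];print(X,proj('top',X),proj('side',X))"
```

```text
t: 2.1
ee_pos: [545.6, -75.1, 164.2]
orientation: [0.002, -3.14, -0.001]
ft_force: [-1.2, 0.4, -0.1]
width: 43.0
grasp_force: 0.0
[545.38854226 -74.66110551 164.72125014] [[309.82349381 193.67268953]] [[316.15747331 211.12584883]]
```

View pics/c4.png

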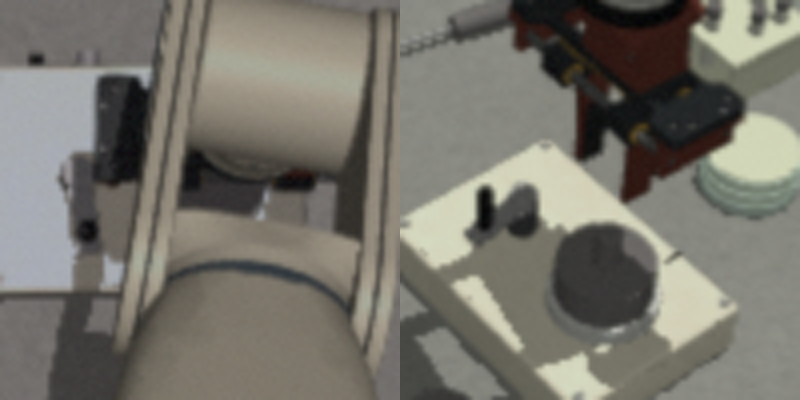

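The side view shows the open fingers above the cap: tips at px (312,199) and (323,209), with the cap knob below at about (315,221). The tips sit a little higher than the projected TCP, which fits a finger linkage that pulls back when open. I descend and grip.

```bash
python3 -m inch '[{"xyz":[0,0,20],"rot":[0,0,0]},{"xyz":[0,0,35],"rot":[0,0,0]},{"xyz":[0,0,48],"rot":[0,0,0]},{"xyz":[0,0,57],"rot":[0,0,0]},{"xyz":[0,0,57],"rot":[0,0,0]},{"xyz":[0,0,57],"rot":[0,0,0]}]'; python3 -m inch '[{"xyz":[0,0,0],"rot":[0,0,0]},{"xyz":[0,0,0],"rot":[0,0,0]},{"xyz":[0,0,0],"rot":[0,0,0]},{"xyz":[0,0,0],"rot":[0,0,0]},{"xyz":[0,0,0],"rot":[0,0,0]},{"xyz":[0,0,0],"rot":[0,0,0]},{"xyz":[0,0,0],"rot":[0,0,0]}]' 255
```

```text
t: 2.7
ee_pos: [545.7, -75.8, 107.9]
orientation: [0.003, -3.141, -0.0]
ft_force: [0.1, 0.2, 0.0]
width: 42.9
grasp_force: 0.0
t: 3.28
ee_pos: [546.0, -76.9, 108.0]
orientation: [-0.0, 3.141, -0.0]
ft_force: [-0.5, -0.7, -0.3]
width: 1.1
grasp_force: 0.0
```

It closed to 1.1 mm, so the knob was missed. I'll look.

```bash
python3 -c "
from h import *
b=shot('side','side2')
cv2.imwrite('pics/c5.png',cv2.resize(b[150:270,255:375],None,fx=5,fy=5,interpolation=cv2.INTER_CUBIC))
X=ctrl.get_obs()['ee_pos'];print(X,proj('side',X))"
```

```text
[545.97437776 -76.87433859 107.91716676] [[315.39822159 224.25556614]]
```

View pics/c5.png

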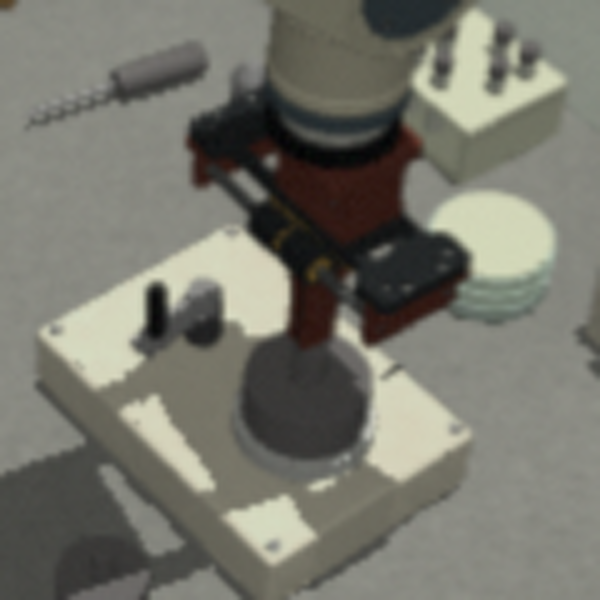

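```bash
python3 -c "
from h import *
print('tips',onz('side',[(317.8,204.5)],165),onz('side',[(317.8,204.5)],175))
print('knob top',onz('top',[(240+306/4.4,155+176/4.4)],136),onz('side',[(250+241/3.6,180+139/3.6)],136))
print('closed finger, bottom visible px at',onz('side',[(317.4,219)],108))
print(proj('side',[[545,-77,136],[545,-77,104],[545,-77,70]]),proj('top',[[545,-77,136],[545,-77,104]]))
"
```

```text
tips [[566.41746197 -56.43900612 165.        ]] [[559.65859372 -63.55576548 175.        ]]
knob top [[545.10855307 -76.16066862 136.        ]] [[546.68476906 -80.15731159 136.        ]]
closed finger, bottom visible px at [[564.5748118  -63.61622055 108.        ]]
[[315.8458416  218.21156792]
 [315.08317644 225.26888978]
 [314.30075993 232.49411565]] [[309.84322716 195.04456451]
 [308.9615951  196.33757469]]
```

```bash
python3 -c "
from h import *
for d in(0,28):print(d,proj('side',[[200,592,191+d],[200+14,592+42,191+d],[200-14,592-42,191+d]]).round(1).tolist(),proj('top',[[200,592,191+d],[214,634,191+d],[186,550,191+d]]).round(1).tolist())
t=cv2.imread('pics/top0.png');s=cv2.imread('pics/side0.png')
for im,b in((s,(80,60,140,150)),(t,(0,290,80,370))):
  h=cv2.cvtColor(im,cv2.COLOR_BGR2HSV);m=((h[...,0]<9)|(h[...,0]>172))&(h[...,1]>110)&(h[...,2]>30)
  x0,y0,x1,y1=b;q=np.argwhere(m[y0:y1,x0:x1])[:,::-1]+[x0,y0];print(len(q),q.min(0),q.max(0),q.mean(0))
  for y in range(q[:,1].min(),q[:,1].max()+1,3):
    r=q[q[:,1]==y][:,0]; print(y,r.min() if len(r) else '',r.max() if len(r) else '',len(r),end=' | ')
  print()
b=cv2.imread('pics/side2.png')
"
```

```text
0 [[118.6, 133.1], [118.2, 125.9], [119.1, 140.5]] [[53.4, 318.8], [37.5, 313.0], [69.2, 324.5]]
28 [[116.6, 126.5], [116.2, 119.4], [117.0, 133.9]] [[48.4, 320.3], [32.2, 314.5], [64.6, 326.2]]
452 [94 83] [120 133] [108.96460177 105.41814159]
83 114 114 1 | 86 108 114 7 | 89 94 113 19 | 92 99 113 14 | 95 100 112 13 | 98 101 114 14 | 101 102 104 3 | 104   0 | 107   0 | 110 118 119 2 | 113 100 120 17 | 116 101 120 18 | 119 102 115 10 | 122 111 116 6 | 125 112 117 6 | 128 113 118 6 | 131 114 119 6 | 
72 [  3 304] [ 41 336] [ 31.44444444 327.63888889]
304 3 3 1 | 307   0 | 310   0 | 313   0 | 316   0 | 319   0 | 322   0 | 325 27 33 7 | 328 28 41 10 | 331 29 33 5 | 334 31 32 2 |
```

```bash
python3 -c "
from h import *
t=cv2.imread('pics/top0.png')[285:365,0:100];t=cv2.resize(t,None,fx=7,fy=7,interpolation=cv2.INTER_CUBIC);t=cv2.convertScaleAbs(t,alpha=1.8)
for X0,d,c in(((200,592),0,(0,255,0)),((200,592),28,(0,255,255)),((220,612),0,(255,0,0))):
  for k in(-1,1):
    p=proj('top',[[X0[0]+k*14,X0[1]+k*42,191+d]])[0]-[0,285]; cv2.circle(t,tuple(int(v*7+3) for v in p),5,c,2)
cv2.imwrite('pics/c6.png',t)"
```

```text
(no output)
```

View pics/c6.png

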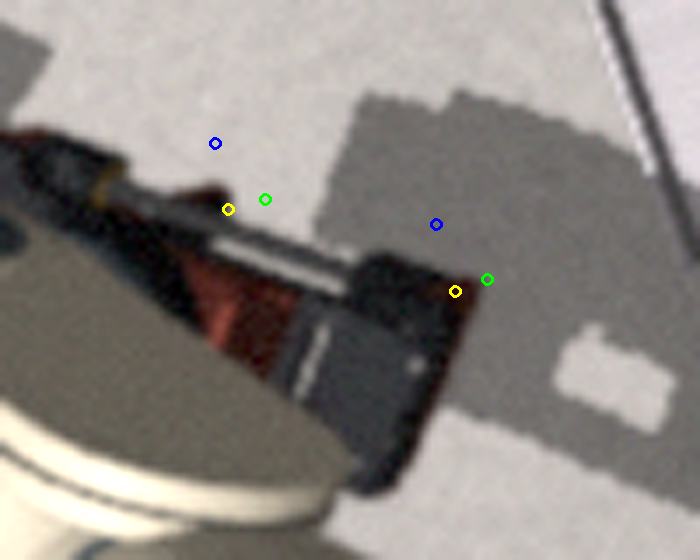

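The red fingertips, at crop (460,290) and (210,193), match the yellow markers, which assume tips 28 mm above the reported TCP. The side views give the same 28 mm. So the fingers closed just above the knob. From here on I take true tip z = reported z + 28, and I'll check that at contact. I open, descend 25 mm and grip.

```bash
python3 -m inch '[{"xyz":[0,0,-8],"rot":[0,0,0]},{"xyz":[0,0,-8],"rot":[0,0,0]},{"xyz":[0,0,-8],"rot":[0,0,0]},{"xyz":[0,0,-8],"rot":[0,0,0]},{"xyz":[0,0,4],"rot":[0,0,0]},{"xyz":[0,0,12],"rot":[0,0,0]},{"xyz":[0,0,18],"rot":[0,0,0]},{"xyz":[0,0,22],"rot":[0,0,0]},{"xyz":[0,0,25],"rot":[0,0,0]},{"xyz":[0,0,25],"rot":[0,0,0]}]' 110; python3 -m inch '[{"xyz":[0,0,0],"rot":[0,0,0]},{"xyz":[0,0,0],"rot":[0,0,0]},{"xyz":[0,0,0],"rot":[0,0,0]},{"xyz":[0,0,0],"rot":[0,0,0]},{"xyz":[0,0,0],"rot":[0,0,0]},{"xyz":[0,0,0],"rot":[0,0,0]}]' 255
```

```text
t: 4.17
ee_pos: [545.4, -76.7, 81.9]
orientation: [0.0, -3.14, -0.0]
ft_force: [-0.2, -0.6, 0.1]
width: 49.8
grasp_force: 0.0
t: 4.67
ee_pos: [546.2, -76.8, 83.2]
orientation: [-0.0, 3.141, -0.0]
ft_force: [-0.0, -0.3, 1.7]
width: 21.3
grasp_force: 30.0
```

Gripped at 21.3 mm with 30 N. I lift 90 mm to clear the clamp handle, then carry the cap to the tray.

```bash
python3 -m inch '[{"xyz":[0,0,-15],"rot":[0,0,0]},{"xyz":[0,0,-40],"rot":[0,0,0]},{"xyz":[0,0,-70],"rot":[0,0,0]},{"xyz":[0,0,-90],"rot":[0,0,0]},{"xyz":[5,25,-90],"rot":[0,0,0]},{"xyz":[14,55,-90],"rot":[0,0,0]},{"xyz":[23,90,-90],"rot":[0,0,0]},{"xyz":[34,125,-90],"rot":[0,0,0]},{"xyz":[45,160,-90],"rot":[0,0,0]},{"xyz":[55,195,-90],"rot":[0,0,0]},{"xyz":[66,230,-90],"rot":[0,0,0]},{"xyz":[76,265,-90],"rot":[0,0,0]}]'
python3 -m inch '[{"xyz":[10,35,0],"rot":[0,0,0]},{"xyz":[20,65,0],"rot":[0,0,0]},{"xyz":[28,88,0],"rot":[0,0,0]},{"xyz":[32,100,0],"rot":[0,0,0]},{"xyz":[32,100,0],"rot":[0,0,0]},{"xyz":[32,100,25],"rot":[0,0,0]},{"xyz":[32,100,55],"rot":[0,0,0]},{"xyz":[32,100,85],"rot":[0,0,0]},{"xyz":[32,100,115],"rot":[0,0,0]},{"xyz":[32,100,135],"rot":[0,0,0]},{"xyz":[32,100,145],"rot":[0,0,0]},{"xyz":[32,100,145],"rot":[0,0,0]}]'
```

```text
t: 5.67
ee_pos: [468.8, 189.6, 172.9]
orientation: [0.0, -3.141, 0.0]
ft_force: [0.2, -0.6, -1.4]
width: 21.2
grasp_force: 30.0
t: 6.67
ee_pos: [436.9, 286.2, 25.9]
orientation: [-0.001, -3.138, 0.004]
ft_force: [-0.4, -0.3, -1.3]
width: 21.3
grasp_force: 30.0
```

```bash
python3 -m inch '[{"xyz":[0,0,5],"rot":[0,0,0]},{"xyz":[0,0,9],"rot":[0,0,0]},{"xyz":[0,0,11],"rot":[0,0,0]},{"xyz":[0,0,11],"rot":[0,0,0]},{"xyz":[0,0,11],"rot":[0,0,0]}]'
python3 -m inch '[{"xyz":[0,0,0],"rot":[0,0,0]},{"xyz":[0,0,0],"rot":[0,0,0]},{"xyz":[0,0,0],"rot":[0,0,0]},{"xyz":[0,0,0],"rot":[0,0,0]},{"xyz":[0,0,-15],"rot":[0,0,0]},{"xyz":[0,0,-45],"rot":[0,0,0]},{"xyz":[0,0,-85],"rot":[0,0,0]},{"xyz":[0,0,-125],"rot":[0,0,0]},{"xyz":[0,0,-150],"rot":[0,0,0]},{"xyz":[0,0,-150],"rot":[0,0,0]}]' 110
```

```text
t: 7.08
ee_pos: [438.3, 288.4, 17.5]
orientation: [-0.001, 3.141, 0.001]
ft_force: [-0.0, -0.0, -1.0]
width: 21.7
grasp_force: 30.0
t: 7.92
ee_pos: [441.0, 290.2, 172.6]
orientation: [-0.0, 3.133, 0.008]
ft_force: [1.1, -0.2, -0.8]
width: 50.4
grasp_force: 0.0
```

```bash
python3 -m inch '[{"xyz":[-2,-20,0],"rot":[0,0,0]},{"xyz":[-5,-55,0],"rot":[0,0,0]},{"xyz":[-9,-95,0],"rot":[0,0,0]},{"xyz":[-13,-135,0],"rot":[0,0,0]},{"xyz":[-17,-175,0],"rot":[0,0,0]},{"xyz":[-20,-215,0],"rot":[0,0,0]},{"xyz":[-24,-255,0],"rot":[0,0,0]},{"xyz":[-28,-295,0],"rot":[0,0,0]},{"xyz":[-32,-335,0],"rot":[0,0,0]},{"xyz":[-36,-375,0],"rot":[0,0,0]},{"xyz":[-39,-415,0],"rot":[0,0,0]},{"xyz":[-43,-455,0],"rot":[0,0,0]}]'
python3 -m inch '[{"xyz":[-5,-40,0],"rot":[0,0,0.1]},{"xyz":[-8,-80,0],"rot":[0,0,0.2]},{"xyz":[-11,-120,0],"rot":[0,0,0.3]},{"xyz":[-14,-145,10],"rot":[0,0,0.4]},{"xyz":[-15,-155,35],"rot":[0,0,0.45]},{"xyz":[-15,-155,70],"rot":[0,0,0.45]},{"xyz":[-15,-155,95],"rot":[0,0,0.45]},{"xyz":[-15,-155,105],"rot":[0,0,0.45]},{"xyz":[-15,-155,105],"rot":[0,0,0.45]},{"xyz":[-15,-155,105],"rot":[0,0,0.45]}]'
python3 -c "
from h import *
for n in('top','side'):
  b=shot(n,n+'3')
t=cv2.imread('pics/top3.png');s=cv2.imread('pics/side3.png')
r=lambda a,f:cv2.resize(a,None,fx=f,fy=f,interpolation=cv2.INTER_CUBIC)
A=r(t[195:270,150:225],5);B=r(s[225:345,310:405],5);A=cv2.copyMakeBorder(A,0,600-375,0,0,cv2.BORDER_CONSTANT)
C=r(s[165:225,190:265],4);A[375:375+225,0:300]=C[:225]
cv2.imwrite('pics/c7.png',np.hstack([A,B])[:,:800]);o=ctrl.get_obs();print(o['ee_pos'],proj('side',o['ee_pos']+[0,0,28]))"
```

```text
t: 8.92
ee_pos: [480.1, -168.7, 166.1]
orientation: [0.0, -3.141, -0.001]
ft_force: [-0.2, 1.0, -0.9]
width: 49.8
grasp_force: 0.0
t: 9.75
ee_pos: [495.9, -321.6, 61.7]
orientation: [-0.7, -3.062, -0.001]
ft_force: [-0.1, 0.8, 1.6]
width: 49.8
grasp_force: 0.0
[ 497.12983284 -322.28494284   63.37019488] [[357.31665912 291.11666607]]
```

View pics/c7.png

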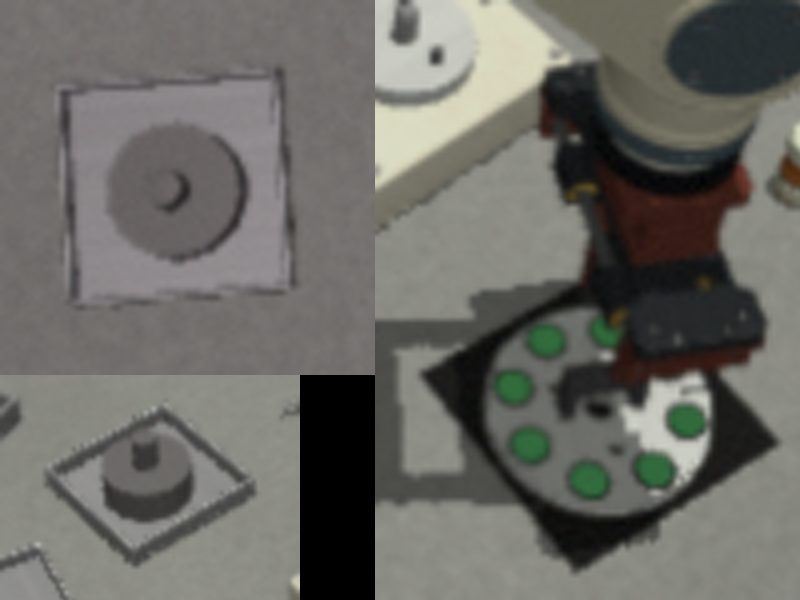

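The cap stands upright and centred in the tray: crop centre (175,190) in a tray centred at (178,187). The gripper is over the wheel's bar. I descend in two stages, watching the force.

```bash
python3 -m inch '[{"xyz":[0,0,20],"rot":[0,0,0]},{"xyz":[0,0,38],"rot":[0,0,0]},{"xyz":[0,0,48],"rot":[0,0,0]},{"xyz":[0,0,55],"rot":[0,0,0]},{"xyz":[0,0,61],"rot":[0,0,0]},{"xyz":[0,0,61],"rot":[0,0,0]}]'; python3 -m inch '[{"xyz":[0,0,0],"rot":[0,0,0]},{"xyz":[0,0,0],"rot":[0,0,0]},{"xyz":[0,0,0],"rot":[0,0,0]},{"xyz":[0,0,0],"rot":[0,0,0]},{"xyz":[0,0,0],"rot":[0,0,0]},{"xyz":[0,0,0],"rot":[0,0,0]},{"xyz":[0,0,0],"rot":[0,0,0]}]' 255
```

```text
t: 10.35
ee_pos: [496.0, -321.7, 0.6]
orientation: [-0.7, -3.062, -0.0]
ft_force: [-0.2, 0.4, 0.3]
width: 49.9
grasp_force: 0.0
t: 10.93
ee_pos: [496.1, -321.9, 1.2]
orientation: [0.701, 3.062, -0.0]
ft_force: [-0.5, 0.6, 1.4]
width: 13.9
grasp_force: 30.0
```

Gripped on the 13.9 mm bar. I lift 120 mm, carry the wheel to the hub and turn it by 28.1° (-0.49 rad about tool z).

```bash
python3 -m inch '[{"xyz":[0,0,-15],"rot":[0,0,0]},{"xyz":[0,0,-45],"rot":[0,0,0]},{"xyz":[0,0,-80],"rot":[0,0,0]},{"xyz":[0,0,-110],"rot":[0,0,0]},{"xyz":[5,20,-120],"rot":[0,0,-0.05]},{"xyz":[13,50,-120],"rot":[0,0,-0.12]},{"xyz":[22,85,-120],"rot":[0,0,-0.2]},{"xyz":[31,120,-120],"rot":[0,0,-0.28]},{"xyz":[40,155,-120],"rot":[0,0,-0.35]},{"xyz":[49,190,-120],"rot":[0,0,-0.42]},{"xyz":[57,220,-120],"rot":[0,0,-0.47]},{"xyz":[63,242,-120],"rot":[0,0,-0.49]}]'
python3 -m inch '[{"xyz":[0,0,0],"rot":[0,0,0]},{"xyz":[0,0,0],"rot":[0,0,0]},{"xyz":[0,0,0],"rot":[0,0,0]}]'
python3 - <<'E'
from h import *
s=shot('side','side4')
r=cv2.resize(s[170:290,250:400],None,fx=5,fy=5,interpolation=cv2.INTER_CUBIC);cv2.imwrite('pics/c8.png',r)
t=cv2.imread('pics/top3.png')
o=ctrl.get_obs();M=R.from_rotvec(o['orientation']).as_matrix();print(o['ee_pos'],np.degrees(np.arctan2(M[1,1],M[0,1])))
# bare hub in top3: dark studs/pin edges
g=cv2.cvtColor(t,cv2.COLOR_BGR2GRAY)[175:222,285:333]
c=cv2.HoughCircles(cv2.resize(g,None,fx=8,fy=8,interpolation=cv2.INTER_CUBIC),cv2.HOUGH_GRADIENT,1,400,param1=60,param2=15,minRadius=100,maxRadius=140)
if c is not None:
  x,y,rr=c[0,0]; print(c[0,:2],onz('top',[(285+x/8-.5,175+y/8-.5)],70))
# wheel windows from side4
h=cv2.cvtColor(s,cv2.COLOR_BGR2HSV);m=((h[...,0]>50)&(h[...,0]<90)&(h[...,1]>60)&(h[...,2]<150)).astype(np.uint8)*255
n,_,st,cc=cv2.connectedComponentsWithStats(m[180:290,250:400]);k=st[:,4]>15;k[0]=0
z=o['ee_pos'][2]+3+10
W=onz('side',cc[k]+[250,180],z);print(W[:,:2].round(1).tolist(),st[k,4])
E
```

```text
t: 11.93
ee_pos: [544.0, -73.8, 120.4]
orientation: [0.069, -3.14, -0.001]
ft_force: [-0.3, 0.3, -4.1]
width: 13.7
grasp_force: 30.0
t: 12.18
ee_pos: [544.0, -76.7, 120.5]
orientation: [0.063, -3.14, 0.0]
ft_force: [-0.3, 0.1, -3.7]
width: 14.3
grasp_force: 30.0
[544.06118235 -77.1777978  120.60808538] 92.26352462538297
[[528.2, -30.7], [502.7, -58.1], [570.1, -121.3], [503.6, -96.1], [531.8, -122.9]] [31 33 31 35 33]
```

```bash
python3 - <<'E'
from h import *
from scipy.optimize import least_squares
def win(f,box,z,n='side'):
    s=cv2.imread(f);x0,y0,x1,y1=box
    h=cv2.cvtColor(s,cv2.COLOR_BGR2HSV);m=((h[...,0]>50)&(h[...,0]<90)&(h[...,1]>60)&(h[...,2]<150)).astype(np.uint8)*255
    _,_,st,cc=cv2.connectedComponentsWithStats(m[y0:y1,x0:x1]);k=st[:,4]>22;k[0]=0
    W=onz(n,cc[k]+[x0,y0],z)[:,:2]
    f=lambda p:np.linalg.norm(W-p[:2],axis=1)-50
    c=least_squares(f,W.mean(0)).x;a=np.degrees(np.arctan2(*(W-c).T[::-1]))
    return c.round(1),((a+22.5)%45-22.5).round(1),f(c).round(1)
print(win('pics/side0.png',(320,270,400,345),14))
for z in(130,133.5,137):print(z,win('pics/side4.png',(250,180,400,290),z))
# hub flange in side3: print gray profile rows through hub
s=cv2.imread('pics/side3.png');g=cv2.cvtColor(s,cv2.COLOR_BGR2GRAY)
c=proj('side',[[545,-77,70],[545,-77,96]]);print(c)
print(g[220:240:1,305:332:1])
E
```

```text
(array([ 500.8, -322.7]), array([-3. , -3.8, -3.9, -2.9, -3.3, -3.5, -3.4, -3.5]), array([ 0.6,  0.2, -0. ,  0.3,  0.3,  0.1,  0.3,  0.5]))
130 (array([551.4, -73.7]), array([-20.2, -21.1, -20.1, -21.2, -20.4]), array([ 0.1, -0. ,  0. , -0.1,  0.1]))
133.5 (array([549.4, -75.9]), array([-20. , -20.9, -20.4, -21.2, -20.6]), array([-0.1, -0. , -0.1, -0. ,  0.1]))
137 (array([547.4, -78.1]), array([-19.7, -20.8, -20.6, -21.2, -20.7]), array([-0.2, -0.1, -0.3,  0. ,  0. ]))
[[314.30075993 232.49411565]
 [314.89654109 226.99373847]]
[[215 213 214 213 214 214 213 213 215 214 213 213 214 212 213 213 213 213
  213 214 215 215 214 215 211 196 165]
 [213 213 212 212 213 214 212 205 205 207 206 204 209 206 213 213 212 213
  213 213 214 215 214 215 215 211 198]
 [213 212 210 203 207 208 202 200 201 200 191 180 196 201 205 207 209 213
  211 212 214 214 215 214 215 214 212]
 [212 210 204 201 200 201 201 202 200 183 123 118 157 195 200 201 204 208
  208 212 213 215 213 214 215 215 211]
 [205 202 200 198 199 200 201 203 194 153  79  95 157 194 200 200 201 203
  202 207 212 213 215 215 215 211 193]
 
[... 994 characters left out ...]
 199 199 195 195 210]
 [198 197 197 197 199 200 199 200 196 186 184 186 193 201 200 191 158 131
  158 193 199 199 198 198 199 203 212]
 [197 198 198 198 201 200 201 201 201 200 200 200 201 200 198 178 107  83
  131 192 200 199 198 198 194 194 211]
 [197 197 199 200 202 200 202 202 202 202 202 202 200 198 194 173  82  64
  127 192 198 198 197 193 189 207 214]
 [197 199 200 201 202 202 202 202 201 202 201 198 197 196 195 175 102  93
  145 193 197 198 197 183 170 210 215]
 [193 198 201 201 202 200 201 201 200 200 198 196 196 198 197 192 181 180
  186 197 199 199 187 158 164 209 214]
 [157 189 200 202 201 201 200 199 198 197 197 197 196 196 197 197 196 195
  197 197 198 188 160 142 184 212 212]]
```

```bash
python3 - <<'E'
from h import *
g=255-cv2.cvtColor(cv2.imread('pics/side3.png'),cv2.COLOR_BGR2GRAY).astype(float)
def cen(x0,y0,x1,y1):
    w=np.clip(g[y0:y1,x0:x1]-58,0,None);Y,X=np.mgrid[y0:y1,x0:x1];return (w*X).sum()/w.sum(),(w*Y).sum()/w.sum()
th=np.radians(np.array([140,275])+2.27)
for p,a in zip([cen(304,228,310,234),cen(319,233,325,239)],th):
    for z in(76,):
        q=onz('side',[p],z)[0,:2];print(np.round(p,2),'hub',q-27*np.array([np.cos(a),np.sin(a)]))
p=cen(312,228,320,234);print(p,onz('side',[p],80)[0])
E
```

```text
[306.78 230.64] hub [548.39754353 -77.89288715]
[321.79 235.78] hub [548.58993433 -77.60545541]
(np.float64(315.36958614051974), np.float64(230.44241257619507)) [547.02063822 -78.64553157  80.        ]
```

The side and top estimates of wheel relative to hub agree to within about 1 mm, and the yaw error is under 0.5°. I lower the wheel to just above the studs.

```bash
python3 -m inch '[{"xyz":[0,0,12],"rot":[0,0,0]},{"xyz":[0,0,22],"rot":[0,0,0]},{"xyz":[0,0,27],"rot":[0,0,0]},{"xyz":[0,0,30],"rot":[0,0,0]},{"xyz":[0,0,33],"rot":[0,0,0]},{"xyz":[0,0,36],"rot":[0,0,0]},{"xyz":[0,0,38],"rot":[0,0,0]},{"xyz":[0,0,38],"rot":[0,0,0]},{"xyz":[0,0,38],"rot":[0,0,0]},{"xyz":[0,0,38],"rot":[0,0,0]}]'
```

```text
t: 13.07
ee_pos: [544.7, -76.5, 83.1]
orientation: [-0.063, 3.14, -0.0]
ft_force: [-0.1, 0.7, -2.6]
width: 13.5
grasp_force: 30.0
```

```bash
python3 -m inch '[{"xyz":[0,0,2],"rot":[0,0,0]},{"xyz":[0,0,4],"rot":[0,0,0]},{"xyz":[0,0,6],"rot":[0,0,0]},{"xyz":[0,0,8],"rot":[0,0,0]},{"xyz":[0,0,8],"rot":[0,0,0]}]'
```

```text
t: 13.48
ee_pos: [544.2, -76.4, 74.4]
orientation: [0.063, -3.14, -0.0]
ft_force: [0.3, -0.5, -3.0]
width: 13.9
grasp_force: 30.0
```

Underside is about 77 mm, below the stud tips at 82, with no contact force, so the holes are on the studs. I continue down.

```bash
python3 -m inch '[{"xyz":[0,0,2],"rot":[0,0,0]},{"xyz":[0,0,4],"rot":[0,0,0]},{"xyz":[0,0,6],"rot":[0,0,0]},{"xyz":[0,0,7],"rot":[0,0,0]},{"xyz":[0,0,7],"rot":[0,0,0]},{"xyz":[0,0,7],"rot":[0,0,0]}]'
```

```text
t: 13.98
ee_pos: [544.4, -76.5, 67.8]
orientation: [0.063, -3.141, -0.0]
ft_force: [0.2, -1.0, -3.0]
width: 14.3
grasp_force: 30.0
```

```bash
python3 -m inch '[{"xyz":[0,0,1],"rot":[0,0,0]},{"xyz":[0,0,1],"rot":[0,0,0]},{"xyz":[0,0,2],"rot":[0,0,0]},{"xyz":[0,0,2],"rot":[0,0,0]}]'
```

```text
t: 14.32
ee_pos: [544.7, -76.5, 67.1]
orientation: [-0.063, 3.14, -0.0]
ft_force: [-4.8, 1.3, 9.9]
width: 13.8
grasp_force: 30.0
```

Contact was about 13 N at the seated height (reported 67). I release and rise, then turn the hand nearly half round so that the fingers can cage the clamp handle across its path within joint range.

```bash
python3 -m inch '[{"xyz":[0,0,-2],"rot":[0,0,0]},{"xyz":[0,0,-2],"rot":[0,0,0]},{"xyz":[0,0,-2],"rot":[0,0,0]},{"xyz":[0,0,-2],"rot":[0,0,0]},{"xyz":[0,0,-2],"rot":[0,0,0]},{"xyz":[0,0,-2],"rot":[0,0,0]},{"xyz":[0,0,-12],"rot":[0,0,0]},{"xyz":[0,0,-30],"rot":[0,0,0]},{"xyz":[0,0,-55],"rot":[0,0,0]},{"xyz":[0,0,-75],"rot":[0,0,0]},{"xyz":[0,0,-83],"rot":[0,0,0]},{"xyz":[0,0,-83],"rot":[0,0,0]}]' 168
python3 -m inch '[{"xyz":[0,0,0],"rot":[0,0,0.125]},{"xyz":[0,0,0],"rot":[0,0,0.25]},{"xyz":[0,0,0],"rot":[0,0,0.375]},{"xyz":[0,0,0],"rot":[0,0,0.5]},{"xyz":[0,0,0],"rot":[0,0,0.625]},{"xyz":[0,0,0],"rot":[0,0,0.75]},{"xyz":[0,0,0],"rot":[0,0,0.875]},{"xyz":[0,0,0],"rot":[0,0,1.0]},{"xyz":[0,0,0],"rot":[0,0,1.125]},{"xyz":[0,0,0],"rot":[0,0,1.25]},{"xyz":[0,0,0],"rot":[0,0,1.375]},{"xyz":[0,0,0],"rot":[0,0,1.5]}]'
python3 -m inch '[{"xyz":[0,0,0],"rot":[0,0,0.125]},{"xyz":[0,0,0],"rot":[0,0,0.25]},{"xyz":[0,0,0],"rot":[0,0,0.375]},{"xyz":[0,0,0],"rot":[0,0,0.5]},{"xyz":[0,0,0],"rot":[0,0,0.625]},{"xyz":[0,0,0],"rot":[0,0,0.75]},{"xyz":[0,0,0],"rot":[0,0,0.875]},{"xyz":[0,0,0],"rot":[0,0,1.0]},{"xyz":[0,0,0],"rot":[0,0,1.125]},{"xyz":[0,0,0],"rot":[0,0,1.25]},{"xyz":[0,0,0],"rot":[0,0,1.375]},{"xyz":[0,0,0],"rot":[0,0,1.5]}]'
python3 - <<'E'
from h import *
o=ctrl.get_obs();M=R.from_rotvec(o['orientation']).as_matrix();print(o['ee_pos'],o['qpos'].round(2),M.round(3))
d=np.array([496.5,15])-o['ee_pos'][:2];print('to handle, tool axes',M[:2,:2].T@d)
s=shot('side','side5');r=cv2.resize(s[170:280,255:365],None,fx=5.4,fy=5.4,interpolation=cv2.INTER_CUBIC);cv2.imwrite('pics/c9.png',r)
E
```

```text
t: 15.32
ee_pos: [546.1, -76.8, 151.3]
orientation: [-0.063, 3.137, -0.001]
ft_force: [-0.5, 0.5, 0.0]
width: 30.0
grasp_force: 0.0
t: 16.32
ee_pos: [543.6, -76.3, 147.5]
orientation: [-2.101, -2.333, 0.002]
ft_force: [-0.7, 0.5, -0.1]
width: 29.7
grasp_force: 0.0
t: 17.32
ee_pos: [543.6, -76.3, 147.5]
orientation: [-3.129, -0.275, 0.003]
ft_force: [-0.6, 1.1, 0.5]
width: 29.9
grasp_force: 0.0
[543.5990231  -76.34251387 147.53031292] [-0.16  0.37  1.83  0.    0.94  1.23] [[ 0.985  0.175 -0.002]
 [ 0.175 -0.985  0.   ]
 [-0.002 -0.001 -1.   ]]
to handle, tool axes [-30.41713342 -98.16595005]
```

View pics/c9.png

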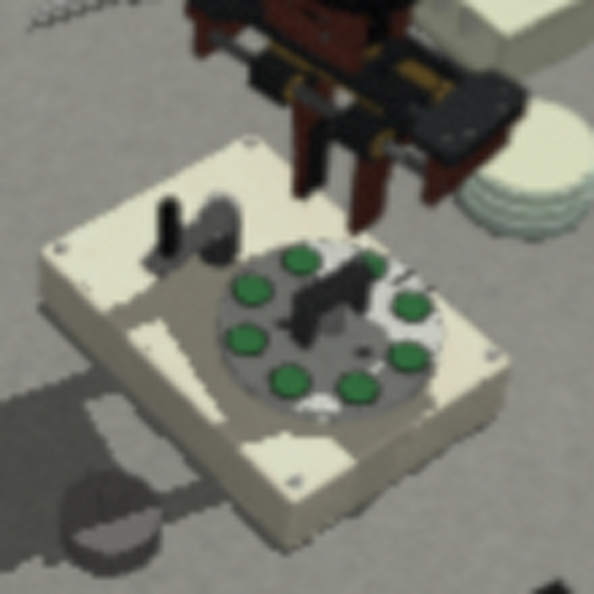

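The wheel lies flush with its bar free, at crop (330,290), and the clamp handle stands at (168,205). I move over the handle and lower the open fingers around it.

```bash
python3 -m inch '[{"xyz":[-10,-35,0],"rot":[0,0,0]},{"xyz":[-22,-70,0],"rot":[0,0,0]},{"xyz":[-30,-98,0],"rot":[0,0,0]},{"xyz":[-30,-98,0],"rot":[0,0,0]},{"xyz":[-30,-98,10],"rot":[0,0,0]},{"xyz":[-30,-98,25],"rot":[0,0,0]},{"xyz":[-30,-98,40],"rot":[0,0,0]},{"xyz":[-30,-98,52],"rot":[0,0,0]},{"xyz":[-30,-98,64],"rot":[0,0,0]},{"xyz":[-30,-98,72],"rot":[0,0,0]},{"xyz":[-30,-98,77],"rot":[0,0,0]},{"xyz":[-30,-98,77],"rot":[0,0,0]}]'
python3 - <<'E'
from h import *
o=ctrl.get_obs();M=R.from_rotvec(o['orientation']).as_matrix();p=o['ee_pos'];print(p,o['ft_force'])
piv=np.array([540.7,22.9]);a0=np.arctan2(M[1,0],M[0,0])+np.pi # radial outward angle
r0=p[:2]-piv;print(np.linalg.norm(r0),np.degrees(np.arctan2(r0[1],r0[0]))%360,np.degrees(a0))
for d in np.radians([14,28,42,56,70,84,88]):
    c=np.array([[np.cos(d),-np.sin(d)],[np.sin(d),np.cos(d)]])@r0+piv-p[:2]
    print(np.degrees(d),(M[:2,:2].T@c).round(1),-d.round(3))
E
```

```text
t: 18.37
ee_pos: [496.7, 13.9, 70.4]
orientation: [-3.129, -0.285, 0.004]
ft_force: [-0.4, -1.2, -0.2]
width: 29.9
grasp_force: 0.0
[496.65665789  13.89717637  70.3992542 ] [-0.39120424 -1.18216215 -0.15950341]
44.95405229336308 191.55258647741616 190.418511948838
14.0 [ 1.6 10.8] -0.244
28.0 [ 5.7 21. ] -0.489
42.0 [12.1 29.8] -0.733
56.0 [20.5 36.9] -0.977
70.0 [30.4 41.6] -1.222
84.0 [41.1 43.9] -1.466
88.0 [44.3 44.1] -1.536
```

The fingers are around the handle with no contact. I sweep along the arc in 7° rows.

```bash
python3 -m inch '[{"xyz":[0.4,5.5,0],"rot":[0,0,-0.122]},{"xyz":[1.6,10.8,0],"rot":[0,0,-0.244]},{"xyz":[3.3,16,0],"rot":[0,0,-0.367]},{"xyz":[5.7,21,0],"rot":[0,0,-0.489]},{"xyz":[8.6,25.6,0],"rot":[0,0,-0.611]},{"xyz":[12.1,29.8,0],"rot":[0,0,-0.733]},{"xyz":[16.1,33.6,0],"rot":[0,0,-0.855]},{"xyz":[20.5,36.9,0],"rot":[0,0,-0.977]},{"xyz":[25.3,39.5,0],"rot":[0,0,-1.1]},{"xyz":[30.4,41.6,0],"rot":[0,0,-1.222]},{"xyz":[35.7,43.1,0],"rot":[0,0,-1.344]},{"xyz":[38,43.5,0],"rot":[0,0,-1.4]}]'
python3 -c "
from h import *
o=ctrl.get_obs();M=R.from_rotvec(o['orientation']).as_matrix();print(o['ee_pos'],o['ft_force'],M.round(2)[:2])"
```

```text
t: 19.37
ee_pos: [542.7, -22.1, 72.1]
orientation: [2.202, 2.241, -0.001]
ft_force: [-1.5, -1.4, -0.2]
width: 30.4
grasp_force: 0.9
[542.72232853 -22.10510691  72.1210061 ] [-1.48962436 -1.3840958  -0.19169205] [[-0.02  1.   -0.  ]
 [ 1.    0.02 -0.  ]]
```

```bash
python3 -m inch '[{"xyz":[0,2,0],"rot":[0,0,0]},{"xyz":[0,4,0],"rot":[0,0,0]},{"xyz":[0,6,0],"rot":[0,0,0]},{"xyz":[0,7,0],"rot":[0,0,0]},{"xyz":[0,7,0],"rot":[0,0,0]}]'
```

```text
t: 19.78
ee_pos: [549.9, -21.3, 72.0]
orientation: [2.21, 2.232, 0.001]
ft_force: [-1.1, -0.6, -0.6]
width: 29.9
grasp_force: 0.2
```

```bash
python3 -m inch '[{"xyz":[0,1,0],"rot":[0,0,0]},{"xyz":[0,2,0],"rot":[0,0,0]},{"xyz":[0,2,0],"rot":[0,0,0]}]';python3 -m inch '[{"xyz":[0,1,0],"rot":[0,0,0]},{"xyz":[0,2,0],"rot":[0,0,0]},{"xyz":[0,2,0],"rot":[0,0,0]}]'
```

```text
t: 20.03
ee_pos: [551.7, -21.3, 71.9]
orientation: [2.209, 2.233, 0.0]
ft_force: [0.0, -0.3, 0.1]
width: 30.1
grasp_force: 0.4
t: 20.28
ee_pos: [553.4, -21.3, 71.9]
orientation: [-2.209, -2.233, 0.0]
ft_force: [-1.9, -0.6, 1.6]
width: 29.9
grasp_force: 1.0
```

```bash
python3 -m inch '[{"xyz":[0,1,0],"rot":[0,0,0]},{"xyz":[0,2,0],"rot":[0,0,0]},{"xyz":[0,2,0],"rot":[0,0,0]}]';python3 -m inch '[{"xyz":[0,1,0],"rot":[0,0,0]},{"xyz":[0,2,0],"rot":[0,0,0]},{"xyz":[0,2,0],"rot":[0,0,0]}]'
```

```text
t: 20.53
ee_pos: [553.4, -21.3, 71.6]
orientation: [-2.207, -2.232, 0.005]
ft_force: [-7.4, -1.7, 5.3]
width: 30.1
grasp_force: 3.8
t: 20.78
ee_pos: [553.5, -21.3, 71.4]
orientation: [-2.205, -2.23, 0.009]
ft_force: [-12.0, -1.6, 10.1]
width: 30.0
grasp_force: 6.5
```

Position holds while the force rises, so the clamp is at its end stop. I back off, lift clear and check with the cameras.

```bash
python3 -m inch '[{"xyz":[0,-5,0],"rot":[0,0,0]},{"xyz":[0,-9,0],"rot":[0,0,0]},{"xyz":[0,-9,0],"rot":[0,0,0]},{"xyz":[0,-9,-20],"rot":[0,0,0]},{"xyz":[0,-9,-50],"rot":[0,0,0]},{"xyz":[0,-9,-85],"rot":[0,0,0]},{"xyz":[-30,-9,-110],"rot":[0,0,0]},{"xyz":[-30,-9,-140],"rot":[0,0,0]},{"xyz":[-30,-9,-170],"rot":[0,0,0]},{"xyz":[-30,-9,-200],"rot":[0,0,0]},{"xyz":[-30,-9,-200],"rot":[0,0,0]}]'
python3 - <<'E'
from h import *
s=shot('side','side6');o=ctrl.get_obs();print(o['ee_pos'],o['ft_force'])
# black handle blob near predicted top
pr=proj('side',[[542.5+4,-22,128],[542.5+4,-22,92]]);print('predicted handle',pr)
g=cv2.cvtColor(s,cv2.COLOR_BGR2GRAY);x,y=pr[0].astype(int)
print(g[y-6:y+14,x-10:x+11])
h=cv2.cvtColor(s,cv2.COLOR_BGR2HSV);m=((h[...,0]>50)&(h[...,0]<90)&(h[...,1]>60)&(h[...,2]<150)).astype(np.uint8)*255
_,_,st,cc=cv2.connectedComponentsWithStats(m[200:260,280:350]);k=st[:,4]>22;k[0]=0
W=onz('side',cc[k]+[280,200],80)[:,:2]
from scipy.optimize import least_squares
c=least_squares(lambda p:np.linalg.norm(W-p,axis=1)-50,W.mean(0)).x
print(k.sum(),'wheel',c,((np.degrees(np.arctan2(*(W-c).T[::-1])))%45).round(1)+22.5-45)
E
```

```text
t: 21.7
ee_pos: [552.9, -51.9, 278.5]
orientation: [2.203, 2.227, 0.011]
ft_force: [0.6, -0.1, 0.1]
width: 29.8
grasp_force: 0.0
[551.49477794 -51.67010358 275.54273909] [ 0.35098983  0.51585037 -0.16658978]
predicted handle [[304.83778659 208.94345796]
 [304.22139923 216.83402596]]
[[212 212 212 212 213 213 212 211 210 210 210 210 209 209 206 201 180 137
  133 135 136]
 [212 212 212 213 213 214 212 211 211 211 210 210 210 210 210 209 203 184
  148 136 135]
 [207 207 207 208 211 212 211 212 212 211 211 211 212 212 211 210 209 205
  187 152 137]
 [163 159 166 187 204 210 211 210 212 212 211 211 211 211 211 211 210 208
  205 189 154]
 [103 100 104 122 158 203 211 212 211 211 205 203 204 208 211 211 210 209
  209 207 193]
 [ 80  78  79  85 116 171 207 213 210 194 143 122 134 178 208 210 210 208
  208 209 208]
 [ 76  76  77  78  95 147 205 211 202 158  77  47  69 136 203 210 208 209
  209 210 210]
 [ 76  79  77  79  86 131 198 206 192 120  42  18  42 119 202 211 210 208
  209 210 210]
 [ 76  80  79  78  75  98 145 175 181  91  23  15  43 121 205 210 210 209
  210 208 209]
 [ 76  78  78  
[... 330 characters left out ...]
8 140 118]
 [ 35  35  39  54  67  72  77  76  66  23  11  18  53 105 130 117 104  93
  135 163 179]
 [ 35  34  33  39  52  69  77  75  68  24  14  12  33  65  78  84  84  84
  100 119 165]
 [ 32  33  36  38  54  82  89  76  65  30  16  18  34  62  75  82  82  83
   85  90 128]
 [ 43  40  40  54  81 102  90  75  68  51  38  42  52  72  79  81  83  83
   82  81 112]
 [ 88  76  78  92 104 102  97  89  75  70  69  71  71  77  77  75  72  80
   79  73  85]
 [111 109 110 108 101  93  85  87  81  75  73  77  74  76  73  68  57  61
   68  72  86]
 [117 117 115 105  82  81  77  84  82  72  69  67  71  78  86  92  81  83
   87  67  59]]
7 wheel [549.90483538 -75.28688382] [0.9 1.3 2.3 2.5 1.8 2.3 2.4]
```

The handle stands at px (305,209), where the end stop predicts (304.8,208.9). The wheel is seated with its yaw right, the cap is in the tray and the robot is clear, so I hand in.

```bash
python3 -c "
from workcell import ctrl
print(ctrl.close_job())"
```

```text
the job is handed in; nothing more can be done
None
```

I handed the job in at about 22 s: the cap stands upright in the middle tray, the wheel is seated over the studs, and the clamp is against its end stop; `close_job` returned no verdict.

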